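# Turn the sugar sifter's feed wheel up one click and start it

## Robot

A 6-joint arm with a two-finger parallel gripper is mounted at the origin on the work surface. World frame = base frame: x ahead of the robot, y to its left, z up, the work surface at z = 0. Lengths are in m, angles in rad, forces in N, time in s.
With the tool pointing down it reaches from about 0.375 to 0.975 m from the base axis. Payload 3.8 kg.
Tool frame: the origin (TCP) lies where the fingers leave the gripper's body, on its centre line; the fingertips stand 73 mm ahead of it and the grasp point (between the pads) lies 54 mm ahead of it; z points along the fingers, y is the line along which they close (so a half turn about z gives the same grasp; the last joint's range is limited). The gripper opens to 85 mm and grips with 20 to 120 N. Pads are 22 mm wide; open, the fingers measure 114 mm over their backs; the gripper's body (76 mm by 85 mm) begins 54 mm behind the grasp point. The pads swing forward as they close: fully open they stand 13 mm farther back than shut.
Start: joints at [-1.185, 0.264, 1.604, -0, 1.274, -0.037], TCP at [0.277, -0.616, 0.304] pointing down, gripper open.
Joint ranges: [-2.63, 2.63], [-0.94, 2.18], [0.31, 2.57], [-1.31, 4.45], [0, 2.66], [-2.55, 2.55]. Speed limits (rad/s): [2.57, 2.57, 3.14, 3.14, 3.14, 3.14].

## Interface

Orientations are given as a rotation vector (axis times angle).
In Python, from workcell import read_state, viewer, bot gives the robot as it stands.
- The arm moves only by the tool jog_arm, never from a script. Its argument "increments" is a list that holds one entry, the list of rows, each a list of 7 numbers: the shift along the tool's x, y, z in units of 30 mm (1.0 is 30 mm), then the turn, a rotation vector about the tool's x, y, z in units of 6 degrees (1.0 is 6 degrees), then the opening, from -1 (shut) to 1 (fully open). A call has exactly 5 rows; each row shifts and turns the commanded pose from where the row before left it, along the tool's axes as they then stand; what a row does not reach is not made up. A row lasts 1/12 s, in which the tool goes at most 41.7 mm and 7.16 degrees, less where a joint would pass 70% of its speed; a pose out of reach is approached as far as the arm can. A call is refused whole if a number of a shift passes 1 or a number of a turn 1, either way. A call with a gripper value outside its range is refused whole. The fingers move at their own pace and stop on an object; "force" is the grip in N (left out, the last holds). Time passes only in rows, so rows that do not move let the fingers close, or fill a call up. It gives the time, the measured TCP pose, the force, the opening and the grip force at its end, in the units of the state.
- read_state(): the state, without advancing time (a new reading comes with each control period).
- viewer.read_camera(name): name is "side" or "top"; returns (picture, depth): 420x560x3 uint8, blue, green, red; 420x560 float32, m along the optical axis (not along the pixel's ray), 0 where there is no reading.
- viewer.camera_params(name): a dict with "fx", "fy", "cx", "cy" (pixels), "R" (3x3) and "t" (3): a world point X has camera coordinates R X + t. Camera axes: x right, y down, z forward; pixel columns grow to the right and rows downward; lengths in m; the calibration is good to about 2 mm. A picture is of the moment at which its call begins. camera_params takes no time and is no camera call.
- bot.finish_job(): hands the job in; it is judged then, once.
The state is a dict: "time": time; "q": joint angles; "joint_vel": joint speeds; "joint_torque": joint torques, N m; "tool_pos": TCP position; "tcp_rot": TCP orientation; "wrist_force": force on the tool from outside, world axes, zero at the start; "torque": the same for the moment, N m; "width": opening from 0.0 (shut) to 1.0 (fully open); "grip_force": force on a finger pad.
Only numpy, scipy, OpenCV 4.12 (cv2) and the standard library are available. Lean on these libraries where they do the work, as an engineer would, in place of code of your own. Each camera call takes 0.05 s, during which the arm holds its last target. There are 200 camera calls.

## Task

On the sifter with the red stripe, lay a fingertip on the black knurled feed wheel and roll its top away from the robot until it clicks from the one-bar mark into the next notch, two bars, without running on to three bars, and take the finger off. Then press that sifter's green start button fully down and let it come up again. Pick nothing up, and leave the blue-striped sifter's wheel and button and all the loose things on the bench and on the sifter where they are.

Things in the scene. Friction and masses are not known exactly. Their poses are not given: they have to be found in the camera images.
- red_sifter: the red-striped sifter: low white bench machine, 150 (x) x 250 (y) mm, deck 60 mm above the bench, fixed in place, a red stripe round its sides and along the deck's edges. Origin under its centre on the bench, x away from the robot, z up. On the deck: round wooden sieve (100 mm across, 45 mm high, centre x -10, y +65), feed wheel (x +20, y -30), green start button (x -35, y -90)
- red_sifter_wheel_top (a point): top point of the red-striped sifter's feed wheel: black, knurled, level axle along y, 70 mm diameter, 24 mm wide, standing 22 mm out of the deck between two grey cheeks (11 mm high, 8 mm thick, inner faces 13.5 mm from mid-wheel). The point is mid-width, 82 mm above the bench, and does not turn. x: the way the wheel's top rolls when the setting goes up; z up
- red_sifter_wheel (a joint): red-striped sifter's wheel, rad; grows as its top rolls along +x of its top point. Three sprung notches: 0 (one white bar between the red index marks on the cheeks), 0.6 (two bars), 1.2 (three bars). Let go past the hump (0.3, 0.9) it snaps on, before it springs back. Turning takes up to 2 N along the rim; a fingertip pressed on it with 5 to 8 N grips. Starts near 0
- red_sifter_start_top (a point): centre of the top face of the red-striped sifter's round green push button (28 mm diameter, in a black housing on the deck), at x -55, y -60 mm from red_sifter_wheel_top; z up, pressed straight down; moves with the button
- red_sifter_start (a joint): the red-striped sifter's start button: 0 up, 0.006 m fully down; a spring returns it; fully down takes 5 N
- blue_sifter: the blue-striped sifter: low white bench machine, 150 (x) x 250 (y) mm, deck 60 mm above the bench, fixed in place, a blue stripe round its sides and along the deck's edges. Origin under its centre on the bench, x away from the robot, z up. On the deck: round wooden sieve (100 mm across, 45 mm high, centre x -10, y +65), feed wheel (x +20, y -30), green start button (x -35, y -90)
- blue_sifter_wheel_top (a point): top point of the blue-striped sifter's feed wheel: black, knurled, level axle along y, 70 mm diameter, 24 mm wide, standing 22 mm out of the deck between two grey cheeks (11 mm high, 8 mm thick, inner faces 13.5 mm from mid-wheel). The point is mid-width, 82 mm above the bench, and does not turn. x: the way the wheel's top rolls when the setting goes up; z up
- blue_sifter_wheel (a joint): blue-striped sifter's wheel, rad; grows as its top rolls along +x of its top point. Three sprung notches: 0 (one white bar between the red index marks on the cheeks), 0.6 (two bars), 1.2 (three bars). Let go past the hump (0.3, 0.9) it snaps on, before it springs back. Turning takes up to 2 N along the rim; a fingertip pressed on it with 5 to 8 N grips. Starts near 0
- blue_sifter_start_top (a point): centre of the top face of the blue-striped sifter's round green push button (28 mm diameter, in a black housing on the deck), at x -55, y -60 mm from blue_sifter_wheel_top; z up, pressed straight down; moves with the button
- blue_sifter_start (a joint): the blue-striped sifter's start button: 0 up, 0.006 m fully down; a spring returns it; fully down takes 5 N
- measure_cup: aluminium measuring cup, 36 mm across, 34 mm high, standing loose on the red-striped sifter's deck near its corner, about 75 mm from the wheel and 85 mm from the button; origin at its underside's centre. Leave alone
- jar: glass jar with wooden lid, 64 mm across, 90 mm high, origin at its underside. Leave alone
- mug: white mug, 60 mm across, 65 mm high, origin at its underside, between the robot and the sifters. Leave alone
- spatula: spatula lying on the bench, 270 mm long along its x. Leave alone
- brush: brush lying on the bench, 180 mm long along its x. Leave alone
- tin: red tin, 60 mm across, 80 mm high, origin at its underside. Leave alone
- mould: small wooden mould tray with three cells, 130 (x) x 90 (y) x 30 mm, origin at its underside. Leave alone

How it is judged:
By the outcome, as a careful person would: the job done as asked, in the order asked, and still so for the second after the job is handed in, with the robot touching nothing.
It also fails if it takes over 45 s, if anything falls off the work surface, if the arm or the gripper's body presses on something with over 40 N, if the wrist force passes 120 N, or if a joint passes its speed limit or range.

## Working session

There is one attempt and no reset: what is moved stays moved. The work goes in short steps, Python scripts to look and compute and a tool call to move; the robot and the scene stay as the last step left them, time stands still between calls to the robot, and variables do not carry over. Pictures are saved under pics/ and viewed, at most 10 in all, crops included, and the job is handed in when it is done.

Besides the shell and the picture viewer there is one more tool, called after "Call:" as name(argument=value, ...) on one line, values as JSON. jog_arm: Moves the arm, as the interface text tells. Its arguments: {"type":"object","properties":{"increments":{"type":"array","items":{"type":"array","items":{"type":"array","items":{"type":"number"}}}},"force":{"type":"number"}},"required":["increments"]}

```bash
ls; mkdir -p pics
python3 - <<'E'
from workcell import read_state, viewer, bot
import cv2,numpy as np
s=read_state();print(s)
for n in("top","side"):
    p,d=viewer.read_camera(n);cv2.imwrite(f"pics/{n}0.png",p);np.save(f"{n}0.npy",d);print(n,viewer.camera_params(n))
E
```

```text
pics
{'time': 0.0, 'q': array([-1.18488682e+00,  2.64752962e-01,  1.60540434e+00,  1.75980514e-05,
        1.27366975e+00, -3.69246451e-02]), 'joint_vel': array([ 3.86951106e-05, -8.20743972e-04,  1.46045059e-03,  8.21668865e-04,
       -3.08459413e-04,  1.32032016e-03]), 'joint_torque': array([-1.36170751e-03, -5.15116847e+01, -3.67311859e+01, -1.90797437e-04,
        1.29676878e-02,  9.55597159e-06]), 'tool_pos': array([ 0.27675524, -0.61502624,  0.30254557]), 'tcp_rot': array([-3.06949093e+00, -6.58779186e-01,  5.82899179e-04]), 'wrist_force': array([-0.17264453,  0.20747017,  0.61198377]), 'torque': array([ 0.00621115,  0.00210375, -0.01330338]), 'grip_force': 0.0, 'width': 0.9969732844036184}
top {'fx': 504.2680138120318, 'fy': 504.2680138120318, 'cx': 276.3497372184175, 'cy': 206.52564108293132, 'R': array([[ 0.02349221, -0.99967375,  0.0100255 ],
       [-0.99679467, -0.02418933, -0.07625787],
       [ 0.0764755 , -0.0082019 , -0.99703773]]), 't': array([6.32336701e-04, 5.91026954e-01, 1.74919841e+00])}
side {'fx': 541.2060915889745, 'fy': 541.2060915889745, 'cx': 277.1137956571287, 'cy': 212.5423661959888, 'R': array([[ 0.9908257 , -0.13421457, -0.01583896],
       [-0.0950299 , -0.60858105, -0.78778069],
       [ 0.09609236,  0.78205854, -0.61575215]]), 't': array([-0.55736217,  0.15057195,  1.7635526 ])}
```

View pics/top0.png

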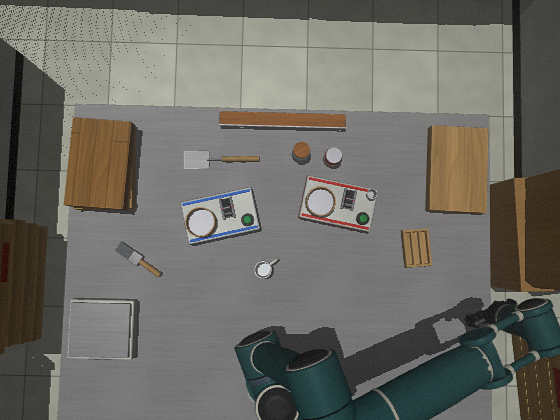

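View pics/side0.png

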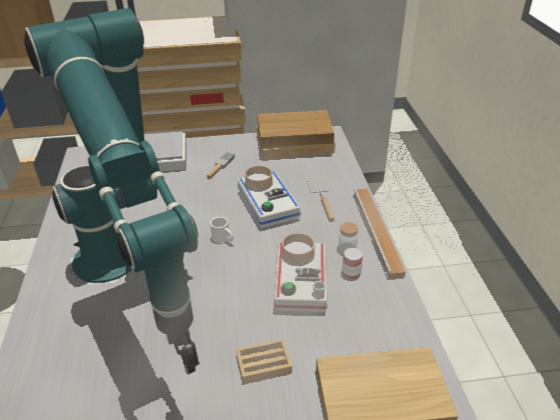

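The top view shows the red sifter at about (338,205), with its wheel near (348,199), green button at (363,218) and cup at (371,195). The blue sifter is at (220,216). The side view shows the red sifter at (301,272).

```bash
cat > h.py <<'E'
from workcell import read_state, viewer, bot
import cv2,numpy as np
from scipy.spatial.transform import Rotation as Rot
def ray(n,u,v,z):
    c=viewer.camera_params(n);R,t=np.array(c["R"]),np.array(c["t"])
    o=-R.T@t;d=R.T@np.array([(u-c["cx"])/c["fx"],(v-c["cy"])/c["fy"],1])
    return o+d*(z-o[2])/d[2]
def proj(n,X):
    c=viewer.camera_params(n);p=c["R"]@np.array(X)+c["t"]
    return np.array([c["fx"]*p[0]/p[2]+c["cx"],c["fy"]*p[1]/p[2]+c["cy"]])
def green(n,p,box):
    u0,v0,u1,v1=box;h=cv2.cvtColor(p,cv2.COLOR_BGR2HSV)[v0:v1,u0:u1]
    m=cv2.inRange(h,(45,90,40),(85,255,255));M=cv2.moments(m,True)
    return M["m10"]/M["m00"]+u0,M["m01"]/M["m00"]+v0,M["m00"]
E
python3 - <<'E'
from h import *
T=cv2.imread("pics/top0.png");S=cv2.imread("pics/side0.png")
for n,p,b in(("top",T,(340,200,385,235)),("side",S,(275,275,303,300))):
    g=green(n,p,b);print(n,g,[ray(n,g[0],g[1],z) for z in(.07,.08)])
h=cv2.cvtColor(T,cv2.COLOR_BGR2HSV);m=cv2.inRange(h,(0,130,80),(8,255,255))|cv2.inRange(h,(172,130,80),(180,255,255))
m[:172]=0;m[240:]=0;m[:,:290]=0;m[:,385:]=0
ys,xs=np.nonzero(m);P=np.array([ray("top",x,y,.06)[:2] for x,y in zip(xs,ys)],np.float32)
r=cv2.minAreaRect(P);print(r,cv2.boxPoints(r),len(xs))
# fit long stripes: directions
for a in (0,1):
    pass
d=np.load("top0.npy");
for (u,v) in((348,199),(363,218),(335,217),(371,195)):
    c=viewer.camera_params("top");X=d[v,u]*np.array([(u-c["cx"])/c["fx"],(v-c["cy"])/c["fy"],1]);print(u,v,c["R"].T@(X-c["t"]))
a=cv2.resize(T[170:240,295:385],None,fx=6,fy=6,interpolation=cv2.INTER_CUBIC)
cv2.imwrite("pics/topc.png",a)
b=cv2.resize(S[230:315,265:340],None,fx=7,fy=7,interpolation=cv2.INTER_CUBIC);cv2.imwrite("pics/sidec.png",b)
E
```

```text
top (362.9148936170213, 217.91489361702128, 47.0) [array([ 0.55534097, -0.28169397,  0.07      ]), array([ 0.5547593 , -0.27988504,  0.08      ])]Traceback (most recent call last):
  File "<stdin>", line 4, in <module>
  File "h.py", line 14, in green
    return M["m10"]/M["m00"]+u0,M["m01"]/M["m00"]+v0,M["m00"]
           ~~~~~~~~^~~~~~~~~
ZeroDivisionError: float division by zero
```

```bash
sed -i 's/(45,90,40)/(45,50,30)/' h.py
python3 - <<'E'
from h import *
T=cv2.imread("pics/top0.png");S=cv2.imread("pics/side0.png")
for n,p,b in(("top",T,(340,200,385,235)),("side",S,(275,275,303,300))):
    g=green(n,p,b);print(n,g,[ray(n,g[0],g[1],z) for z in(.07,.08)])
h=cv2.cvtColor(T,cv2.COLOR_BGR2HSV);m=cv2.inRange(h,(0,130,80),(8,255,255))|cv2.inRange(h,(172,130,80),(180,255,255))
m[:172]=0;m[240:]=0;m[:,:290]=0;m[:,385:]=0
ys,xs=np.nonzero(m);P=np.array([ray("top",x,y,.06)[:2] for x,y in zip(xs,ys)],np.float32)
r=cv2.minAreaRect(P);print(r,cv2.boxPoints(r),len(xs))
d=np.load("top0.npy")
for (u,v) in((348,199),(363,218),(335,217),(371,195)):
    c=viewer.camera_params("top");X=d[v,u]*np.array([(u-c["cx"])/c["fx"],(v-c["cy"])/c["fy"],1]);print(u,v,c["R"].T@(X-c["t"]))
a=cv2.resize(T[170:240,295:385],None,fx=6,fy=6,interpolation=cv2.INTER_CUBIC)
b=cv2.resize(S[230:315,265:340],(370,420),interpolation=cv2.INTER_CUBIC)
cv2.imwrite("pics/c.png",np.hstack([cv2.resize(a,(430,420)),b]))
E
```

```text
top (362.8392857142857, 217.83928571428572, 56.0) [array([ 0.55559358, -0.28143238,  0.07      ]), array([ 0.55501044, -0.27962497,  0.08      ])]
side (288.0, 285.0, 47.0) [array([ 0.55825535, -0.27358302,  0.07      ]), array([ 0.5568237 , -0.28325512,  0.08      ])]
((0.6064732670783997, -0.1929207444190979), (0.2398933470249176, 0.14306339621543884), 81.35514068603516) [[ 0.51772517 -0.30075282]
 [ 0.6591632  -0.3222566 ]
 [ 0.69522136 -0.08508867]
 [ 0.55378336 -0.06358489]] 308
348 199 [ 0.61828069 -0.22862945  0.07787053]
363 218 [ 0.55441183 -0.27997558  0.08111673]
335 217 [ 0.55694455 -0.18775765  0.05687535]
371 195 [ 0.63531146 -0.309736    0.06454279]
```

View pics/c.png

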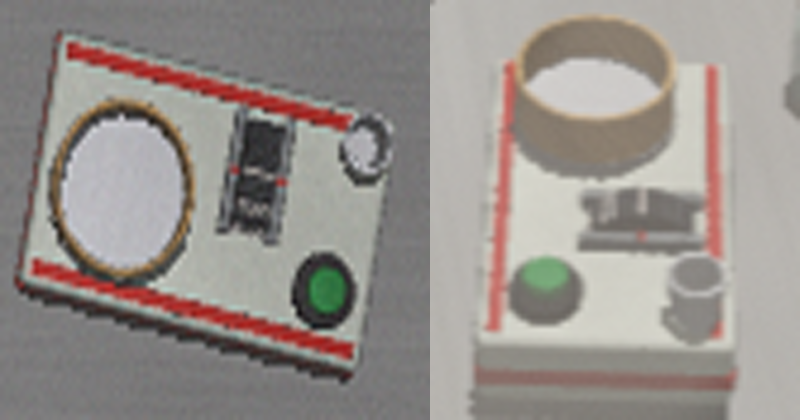

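The crop shows the raised green button, the wheel between cheeks with red index marks at about (236,170) and (282,182), and the cup at (365,150). The one-bar setting is plausible. Next I'll fit the yaw and work out the wheel top.

```bash
cat >> h.py <<'E'
def yaw_top(T):
    h=cv2.cvtColor(T,cv2.COLOR_BGR2HSV);m=cv2.inRange(h,(0,130,80),(8,255,255))|cv2.inRange(h,(172,130,80),(180,255,255))
    m[:172]=0;m[240:]=0;m[:,:290]=0;m[:,385:]=0
    n,L,st,c=cv2.connectedComponentsWithStats(m);out=[]
    for i in range(1,n):
        if st[i,4]<25: out.append((st[i].tolist(),c[i],ray("top",*c[i],.071)));continue
        ys,xs=np.nonzero(L==i);P=np.array([ray("top",x,y,.06)[:2] for x,y in zip(xs,ys)],np.float32)
        v=cv2.fitLine(P,cv2.DIST_HUBER,0,.01,.01).ravel();v=v*np.sign(v[1])
        out.append((st[i].tolist(),P.mean(0),np.degrees(np.arctan2(-v[0],v[1]))))
    return out
def go(pt):  # tool-axis units to bring the TCP to pt
    s=read_state();R=Rot.from_rotvec(s["tcp_rot"]).as_matrix()
    print("tool",s["tool_pos"].round(4),"heading",np.degrees(np.arctan2(R[1,0],R[0,0])).round(2),"tilt z",R[:,2].round(3),"F",s["wrist_force"].round(1),"units",(R.T@(np.array(pt)-s["tool_pos"])/.03).round(3))
E
python3 - <<'E'
from h import *
for o in yaw_top(cv2.imread("pics/top0.png")):print(o)
go([.622,-.232,.303])
E
```

```text
([309, 177, 59, 15, 144], array([ 0.67100245, -0.19680768], dtype=float32), np.float32(-10.5492115))
([344, 198, 1, 1, 1], array([344., 198.]), array([ 0.62203998, -0.21590018,  0.071     ]))
([353, 200, 2, 1, 2], array([353.5, 200. ]), array([ 0.61595575, -0.248573  ,  0.071     ]))
([302, 213, 67, 17, 160], array([ 0.54217064, -0.18952051], dtype=float32), np.float32(-10.5286255))
([299, 217, 1, 1, 1], array([299., 217.]), array([ 0.55315714, -0.06299413,  0.071     ]))
tool [ 0.2768 -0.6151  0.3027] heading 24.23 tilt z [-0.001  0.002 -1.   ] F [-1.1  0.4 -0. ] units [ 1.5734e+01 -6.9230e+00  4.0000e-03]
```

Call:
jog_arm(increments=[[[0.9, -0.4, 0, 0, 0, 1, -1], [0.86, -0.5, 0, 0, 0, 1, -1], [0.81, -0.59, 0, 0, 0, 1, -1], [0.74, -0.67, 0, 0, 0, 1, -1], [0.67, -0.75, 0, 0, 0, 1, -1]]], force=80)

```text
time: 0.52
tool_pos: [0.3768, -0.5026, 0.3032]
tcp_rot: [-3.136, 0.167, 0.001]
wrist_force: [0.6, -0.4, -0.3]
width: 0.299
grip_force: 0.0
```

Call:
jog_arm(increments=[[[0.58, -0.8, 0, 0, 0, 0.79, -1], [0.53, -0.85, 0, 0, 0, 0, -1], [0.53, -0.85, 0, 0, 0, 0, -1], [0.53, -0.85, 0, 0, 0, 0, -1], [0.53, -0.85, 0, 0, 0, 0, -1]]])

```text
time: 0.93
tool_pos: [0.4778, -0.3916, 0.3033]
tcp_rot: [-3.128, 0.288, 0.001]
wrist_force: [0.5, 0.4, 0.4]
width: -0.005
grip_force: 0.0
```

Run:
```python
from h import *
go([.612,-.230,.303]);print(read_state()["width"],read_state()["q"])
```

```text
tool [ 0.4778 -0.3916  0.3033] heading -10.52 tilt z [-0.001  0.001 -1.   ] F [0.5 0.4 0.4] units [ 3.414 -6.111  0.011]
-0.004521425770719083 [-7.26825956e-01  1.57657049e-01  1.73240508e+00  2.85980700e-05
  1.25251859e+00  1.02756249e+00]
```

Call:
jog_arm(increments=[[[0.57, -1, 0, 0, 0, 0, -1], [0.57, -1, 0, 0, 0, 0, -1], [0.57, -1, 0, 0, 0, 0, -1], [0.57, -1, 0.5, 0, 0, 0, -1], [0.57, -1, 0.8, 0, 0, 0, -1]]])

```text
time: 1.35
tool_pos: [0.591, -0.2607, 0.2679]
tcp_rot: [3.126, -0.288, 0.009]
wrist_force: [0.1, 0.1, -0.3]
width: 0.002
grip_force: 0.0
```

Call:
jog_arm(increments=[[[0, 0, 0.7, 0, 0, 0, -1], [0, 0, 0.6, 0, 0, 0, -1], [0, 0, 0.2, 0, 0, 0, -1], [0, 0, 0, 0, 0, 0, -1], [0, 0, 0, 0, 0, 0, -1]]])

```text
time: 1.77
tool_pos: [0.5883, -0.2616, 0.22]
tcp_rot: [-3.128, 0.288, 0.001]
wrist_force: [0.6, -0.7, 1.3]
width: 0.002
grip_force: 0.0
```

Run:
```python
from h import *
go([.612,-.230,.175])
T,dt=viewer.read_camera("top");S,ds=viewer.read_camera("side")
a=cv2.resize(T[160:240,295:395],(400,320),interpolation=cv2.INTER_CUBIC)
b=cv2.resize(S[190:315,240:340],(400,500),interpolation=cv2.INTER_CUBIC)
a=cv2.copyMakeBorder(a,0,180,0,0,cv2.BORDER_CONSTANT)
cv2.imwrite("pics/d.png",np.hstack([a,b]))
for n in("top","side"):print(n,proj(n,[.62,-.2315,.082]))
```

```text
tool [ 0.5883 -0.2616  0.22  ] heading -10.54 tilt z [-0.001  0.    -1.   ] F [ 0.6 -0.7  1.3] units [ 0.585 -1.18   1.501]
top [349.0322929 198.4071305]
side [306.60269405 269.6494669 ]
```

View pics/d.png

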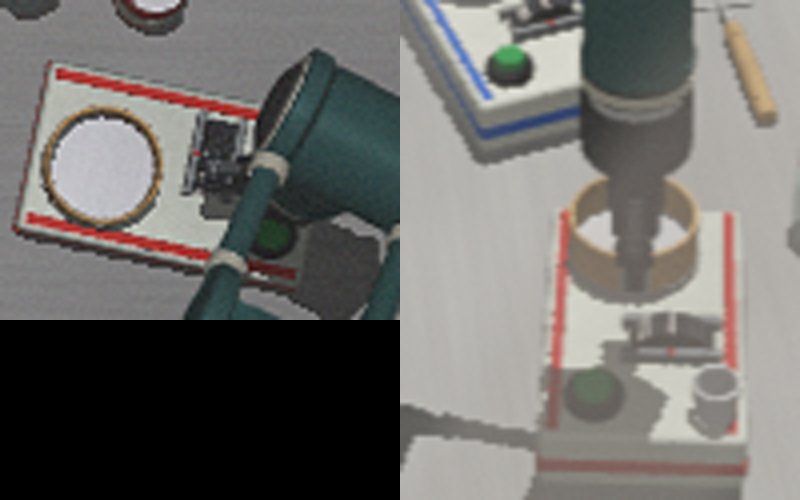

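The side view (right) shows the shut fingers above the deck, tip near (637,288), with the wheel at (675,335) still at one bar. Everything is clear, so I'll move over the wheel start point.

Call:
jog_arm(increments=[[[0.3, -0.6, 0, 0, 0, 0, -1], [0.285, -0.58, 0.4, 0, 0, 0, -1], [0, 0, 0.6, 0, 0, 0, -1], [0, 0, 0.6, 0, 0, 0, -1], [0, 0, 0, 0, 0, 0, -1]]])

```text
time: 2.28
tool_pos: [0.6109, -0.2293, 0.1699]
tcp_rot: [-3.127, 0.288, 0.006]
wrist_force: [-1.6, 0.1, -1.5]
width: 0.004
grip_force: 0.0
```

Call:
jog_arm(increments=[[[0, 0, 0.13, 0, 0, 0, -1], [0, 0, 0.13, 0, 0, 0, -1], [0, 0, 0, 0, 0, 0, -1], [0, 0, 0, 0, 0, 0, -1], [0, 0, 0, 0, 0, 0, -1]]])

```text
time: 2.7
tool_pos: [0.6127, -0.2302, 0.1654]
tcp_rot: [3.128, -0.288, 0.003]
wrist_force: [-0.4, -0.6, 0.7]
width: -0.001
grip_force: 0.0
```

Run:
```python
from h import *
go([.612,-.230,.155])
S,ds=viewer.read_camera("side")
cv2.imwrite("pics/e.png",cv2.resize(S[215:315,250:350],(600,600),interpolation=cv2.INTER_CUBIC))
```

```text
tool [ 0.6127 -0.2302  0.1654] heading -10.54 tilt z [ 0.002 -0.001 -1.   ] F [-0.4 -0.6  0.7] units [-0.024 -0.003  0.348]
```

View pics/e.png

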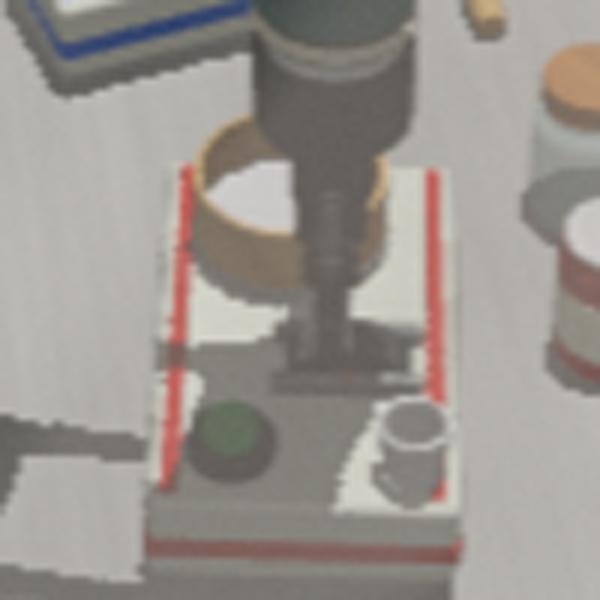

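The tip is at (322,350), just on the robot side of the red mark at (348,378), as planned. Now I'll descend by feel.

Call:
jog_arm(increments=[[[0, 0, 0.1, 0, 0, 0, -1], [0, 0, 0.1, 0, 0, 0, -1], [0, 0, 0.05, 0, 0, 0, -1], [0, 0, 0, 0, 0, 0, -1], [0, 0, 0, 0, 0, 0, -1]]])

```text
time: 3.17
tool_pos: [0.612, -0.2296, 0.1563]
tcp_rot: [-3.128, 0.288, 0.001]
wrist_force: [0.4, -0.6, -0.0]
width: -0.001
grip_force: 0.0
```

Call:
jog_arm(increments=[[[0, 0, 0.03, 0, 0, 0, -1], [0, 0, 0.03, 0, 0, 0, -1], [0, 0, 0, 0, 0, 0, -1], [0, 0, 0, 0, 0, 0, -1], [0, 0, 0, 0, 0, 0, -1]]])

```text
time: 3.58
tool_pos: [0.6122, -0.2298, 0.155]
tcp_rot: [-3.128, 0.288, -0.0]
wrist_force: [-1.2, -0.8, 0.3]
width: 0.0
grip_force: 0.0
```

Call:
jog_arm(increments=[[[0, 0, 0.03, 0, 0, 0, -1], [0, 0, 0, 0, 0, 0, -1], [0, 0, 0, 0, 0, 0, -1], [0, 0, 0, 0, 0, 0, -1], [0, 0, 0, 0, 0, 0, -1]]])

```text
time: 4.0
tool_pos: [0.6124, -0.2298, 0.1545]
tcp_rot: [3.128, -0.288, 0.001]
wrist_force: [-0.1, 0.0, 3.5]
width: -0.0
grip_force: 1.5
```

Call:
jog_arm(increments=[[[0, 0, 0.03, 0, 0, 0, -1], [0, 0, 0, 0, 0, 0, -1], [0, 0, 0, 0, 0, 0, -1], [0, 0, 0, 0, 0, 0, -1], [0, 0, 0, 0, 0, 0, -1]]])

```text
time: 4.42
tool_pos: [0.6126, -0.2299, 0.1544]
tcp_rot: [3.128, -0.288, 0.002]
wrist_force: [-2.0, 0.7, 6.2]
width: -0.002
grip_force: 3.4
```

Call:
jog_arm(increments=[[[0, 0, 0.015, 0, 0, 0, -1], [0.04, 0, 0, 0, 0, 0, -1], [0.05, 0, 0, 0, 0, 0, -1], [0.05, 0, 0, 0, 0, 0, -1], [0.05, 0, 0, 0, 0, 0, -1]]])

```text
time: 4.83
tool_pos: [0.6182, -0.231, 0.1545]
tcp_rot: [3.128, -0.288, 0.002]
wrist_force: [-2.0, 0.9, 8.3]
width: -0.0
grip_force: 4.4
```

Call:
jog_arm(increments=[[[0.05, 0, 0, 0, 0, 0, -1], [0.05, 0, 0, 0, 0, 0, -1], [0.05, 0, 0, 0, 0, 0, -1], [0.0, 0, 0, 0, 0, 0, -1], [0, 0, 0, 0, 0, 0, -1]]])

```text
time: 5.25
tool_pos: [0.6236, -0.2319, 0.1546]
tcp_rot: [3.128, -0.288, 0.006]
wrist_force: [0.9, 0.2, 6.9]
width: 0.001
grip_force: 3.4
```

Call:
jog_arm(increments=[[[0.05, 0, 0, 0, 0, 0, -1], [0.05, 0, 0, 0, 0, 0, -1], [0.05, 0, 0, 0, 0, 0, -1], [0.03, 0, 0, 0, 0, 0, -1], [0, 0, 0, 0, 0, 0, -1]]])

```text
time: 5.67
tool_pos: [0.629, -0.2329, 0.1546]
tcp_rot: [3.128, -0.288, 0.005]
wrist_force: [1.0, 0.3, 6.7]
width: 0.002
grip_force: 3.4
```

Call:
jog_arm(increments=[[[0, 0, -0.2, 0, 0, 0, -1], [0, 0, -0.5, 0, 0, 0, -1], [-0.2, 0, -0.6, 0, 0, 0, -1], [-0.3, 0, 0, 0, 0, 0, -1], [0, 0, 0, 0, 0, 0, -1]]])

```text
time: 6.08
tool_pos: [0.6118, -0.2298, 0.1923]
tcp_rot: [3.128, -0.288, 0.0]
wrist_force: [-1.1, -0.5, -0.7]
width: -0.001
grip_force: 0.0
```

Call:
jog_arm(increments=[[[-0.6, 0.6, 0, 0, 0, 0, -1], [-0.6, 0.7, 0, 0, 0, 0, -1], [-0.4, 0.7, 0, 0, 0, 0, -1], [0, 0, 0, 0, 0, 0, -1], [0, 0, 0, 0, 0, 0, -1]]])

```text
time: 6.5
tool_pos: [0.5531, -0.2804, 0.1902]
tcp_rot: [-3.127, 0.291, 0.003]
wrist_force: [1.4, 0.8, 0.5]
width: 0.0
grip_force: 0.0
```

Run:
```python
from h import *
go([.5555,-.280,.175])
T,_=viewer.read_camera("top")
S,ds=viewer.read_camera("side")
a=cv2.resize(T[170:240,300:380],(400,350),interpolation=cv2.INTER_CUBIC)
a=cv2.copyMakeBorder(a,0,50,0,0,cv2.BORDER_CONSTANT)
cv2.imwrite("pics/f.png",np.hstack([a,cv2.resize(S[245:305,270:330],(400,400),interpolation=cv2.INTER_CUBIC)]))
```

```text
tool [ 0.5531 -0.2804  0.1902] heading -10.65 tilt z [-0.002  0.001 -1.   ] F [1.4 0.8 0.5] units [ 0.078 -0.028  0.505]
```

View pics/f.png

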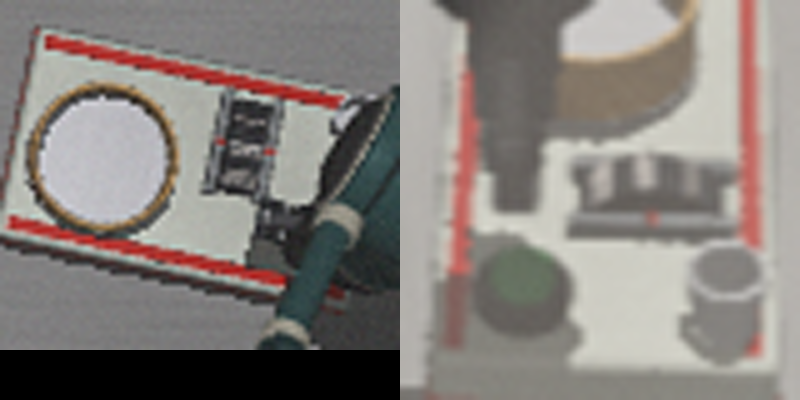

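The wheel now shows three bar groups at x=600, 645 and 690 in the side crop. The middle one, two bars, sits at the red mark (653,217), so the wheel has moved one notch. Next is the button.

Call:
jog_arm(increments=[[[0.08, -0.03, 0.4, 0, 0, 0, -1], [0, 0, 0.4, 0, 0, 0, -1], [0, 0, 0.2, 0, 0, 0, -1], [0, 0, 0, 0, 0, 0, -1], [0, 0, 0, 0, 0, 0, -1]]])

```text
time: 7.02
tool_pos: [0.5567, -0.2789, 0.1601]
tcp_rot: [-3.127, 0.287, 0.004]
wrist_force: [-0.5, -0.6, -0.3]
width: 0.0
grip_force: 0.0
```

Call:
jog_arm(increments=[[[0, 0, 0.05, 0, 0, 0, -1], [0, 0, 0.05, 0, 0, 0, -1], [0, 0, 0, 0, 0, 0, -1], [0, 0, 0, 0, 0, 0, -1], [0, 0, 0, 0, 0, 0, -1]]])

```text
time: 7.43
tool_pos: [0.5573, -0.2798, 0.1592]
tcp_rot: [3.128, -0.288, 0.001]
wrist_force: [-0.7, -0.1, -0.2]
width: 0.001
grip_force: 0.0
```

Call:
jog_arm(increments=[[[0, 0, 0.05, 0, 0, 0, -1], [0, 0, 0.05, 0, 0, 0, -1], [0, 0, 0, 0, 0, 0, -1], [0, 0, 0, 0, 0, 0, -1], [0, 0, 0, 0, 0, 0, -1]]])

```text
time: 7.85
tool_pos: [0.5571, -0.2796, 0.1557]
tcp_rot: [-3.128, 0.288, 0.0]
wrist_force: [0.4, 0.3, 0.2]
width: 0.0
grip_force: 0.0
```

Call:
jog_arm(increments=[[[-0.04, 0, 0.05, 0, 0, 0, -1], [0, 0, 0.05, 0, 0, 0, -1], [0, 0, 0, 0, 0, 0, -1], [0, 0, 0, 0, 0, 0, -1], [0, 0, 0, 0, 0, 0, -1]]])

```text
time: 8.27
tool_pos: [0.5562, -0.2796, 0.1531]
tcp_rot: [3.128, -0.288, 0.001]
wrist_force: [0.4, -0.3, 2.5]
width: -0.001
grip_force: 1.1
```

Call:
jog_arm(increments=[[[0, 0, 0.05, 0, 0, 0, -1], [0, 0, 0.05, 0, 0, 0, -1], [0, 0, 0, 0, 0, 0, -1], [0, 0, 0, 0, 0, 0, -1], [0, 0, 0, 0, 0, 0, -1]]])

```text
time: 8.68
tool_pos: [0.5562, -0.2796, 0.1501]
tcp_rot: [3.128, -0.288, 0.001]
wrist_force: [0.0, 0.4, 3.9]
width: -0.003
grip_force: 2.0
```

Call:
jog_arm(increments=[[[0, 0, 0.05, 0, 0, 0, -1], [0, 0, 0.05, 0, 0, 0, -1], [0, 0, 0, 0, 0, 0, -1], [0, 0, 0, 0, 0, 0, -1], [0, 0, 0, 0, 0, 0, -1]]])

```text
time: 9.1
tool_pos: [0.5563, -0.2796, 0.1485]
tcp_rot: [3.128, -0.288, 0.001]
wrist_force: [-3.3, 1.9, 12.2]
width: -0.001
grip_force: 6.3
```

Call:
jog_arm(increments=[[[0, 0, 0.05, 0, 0, 0, -1], [0, 0, 0.02, 0, 0, 0, -1], [0, 0, 0, 0, 0, 0, -1], [0, 0, 0, 0, 0, 0, -1], [0, 0, 0, 0, 0, 0, -1]]])

```text
time: 9.52
tool_pos: [0.5563, -0.2796, 0.1483]
tcp_rot: [3.128, -0.288, 0.001]
wrist_force: [-7.1, 4.4, 22.3]
width: 0.003
grip_force: 11.1
```

Call:
jog_arm(increments=[[[0, 0, -0.3, 0, 0, 0, -1], [0, 0, -0.6, 0, 0, 0, -1], [0, 0, -0.8, 0, 0, 0, -1], [0, 0, -0.8, 0, 0, 0, -1], [-0.8, 0, -0.5, 0, 0, 0, -1]]])

```text
time: 9.93
tool_pos: [0.5353, -0.2759, 0.2367]
tcp_rot: [3.127, -0.287, 0.007]
wrist_force: [0.3, 0.5, 1.3]
width: 0.003
grip_force: 0.0
```

Call:
jog_arm(increments=[[[-0.8, 0.8, 0, 0, 0, 0, -1], [-0.8, 0.8, 0, 0, 0, 0, -1], [-0.6, 0.8, 0, 0, 0, 0, -1], [0, 0, 0, 0, 0, 0, -1], [0, 0, 0, 0, 0, 0, -1]]])

```text
time: 10.35
tool_pos: [0.4528, -0.3342, 0.2337]
tcp_rot: [-3.127, 0.292, 0.002]
wrist_force: [0.8, 0.1, -0.3]
width: 0.002
grip_force: 0.0
```

Run:
```python
from h import *
go([.5555,-.280,.175])
T,d=viewer.read_camera("top")
S,ds=viewer.read_camera("side")
a=cv2.resize(T[170:240,300:380],(400,350),interpolation=cv2.INTER_CUBIC)
a=cv2.copyMakeBorder(a,0,50,0,0,cv2.BORDER_CONSTANT)
cv2.imwrite("pics/g.png",np.hstack([a,cv2.resize(S[245:305,270:330],(400,400),interpolation=cv2.INTER_CUBIC)]))
print(green("side",S,(275,275,303,300)))
```

```text
tool [ 0.4528 -0.3342  0.2337] heading -10.68 tilt z [-0.001  0.001 -1.   ] F [ 0.8  0.1 -0.3] units [ 3.031 -2.408  1.954]
(288.0, 285.0, 47.0)
```

View pics/g.png

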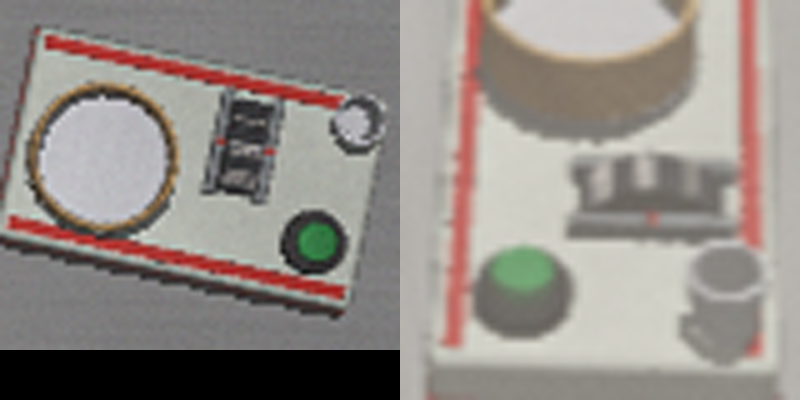

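The button is back up at the same pixel as at the start (288,285). The wheel stands at two bars, and the cup and sieve have not moved.

```bash
python3 -c "
from workcell import bot
print(bot.finish_job())"
```

```text
the job is handed in; nothing more can be done
None
```

I rolled the red sifter's feed wheel one notch to two bars, then pressed its start button down to the stop and let it come back up; the last pictures show no sign that the loose things on its deck moved, and the job is handed in.

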